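# Index the hygiene reader's carousel to the open vial and clamp it

## Robot

A 6-joint arm with a two-finger parallel gripper is mounted at the origin on a cart in front of the work surface, level with it; the furniture and walls round the work are solid. World frame = base frame: x ahead of the robot, y to its left, z up, the work surface at z = 0. Lengths are in m, angles in rad, forces in N, time in s.
With the tool pointing down it reaches from about 0.4 to 0.825 m from the base axis. Payload 7 kg.
Tool frame: the origin (TCP) lies at the very end of the fingers, on their centre line; the grasp point (between the pads) lies 19 mm behind it; z points along the fingers, y is the line along which they close (so a half turn about z gives the same grasp; the last joint's range is limited). The gripper opens to 88 mm and grips with 3 to 60 N. Pads are 19 mm wide; open, the fingers measure 130 mm over their backs; the gripper's body (78 mm by 193 mm) begins 47 mm behind the grasp point.
Start: joints at [1.466, 0.359, 0.012, 0, -1.224, -0.288], TCP at [0.258, 0.624, 0.227] pointing down, gripper open.
Joint ranges: [-3.07, 3.07], [-1.43, 2.12], [-1.02, 1.25], [-3.03, 1.67], [-3.05, -0], [-3.03, 3.03]. Speed limits (rad/s): [2.39, 2.39, 3.01, 3.14, 3.14, 3.14].

## Interface

Orientations are given as [roll, pitch, yaw] about the fixed x, y, z axes, in that order (R = Rz(yaw) Ry(pitch) Rx(roll)).
In Python, from station import * gives the robot as it stands.
- The arm moves only by the tool servo_tool, never from a script. Its argument "moves" is a list of rows, each an object of numbers: "jaw": the opening, from 0 (shut) to 1 (fully open); "dx", "dy", "dz": the shift along the world's x, y, z in m; "roll": the turn about the world's z in degrees. A call has exactly 10 rows; each row shifts and turns the commanded pose from where the row before left it; what a row does not reach is not made up. A row lasts 1/8 s, in which the tool goes at most 62.5 mm and 10.7 degrees, less where a joint would pass 70% of its speed; a pose out of reach is approached as far as the arm can. A call with a gripper value outside its range is refused whole. The fingers move at their own pace and stop on an object; "newtons" is the grip in N (left out, the last holds). Time passes only in rows, so rows that do not move let the fingers close, or fill a call up. It gives the time, the measured TCP pose, the force, the opening and the grip force at its end, in the units of the state.
- get_state(): the state, without advancing time (a new reading comes with each control period).
- grab_frame(name): name is "scene" or "top" or "wrist"; returns (picture, depth): 480x640x3 uint8, red, green, blue; 480x640 float32, m along the optical axis (not along the pixel's ray), 0 where there is no reading.
- calibration(name): a dict with "intrinsics" (3x3 intrinsics, pixels), "R" (3x3) and "t" (3): a world point X has camera coordinates R X + t. Camera axes: x right, y down, z forward; pixel columns grow to the right and rows downward; lengths in m; the calibration is good to about 2 mm. A picture is of the moment at which its call begins: read the wrist's pose just before it. calibration takes no time and is no camera call; for the wrist camera it gives the pose at the moment of the call.
- job_done(): hands the job in; it is judged then, once.
The state is a dict: "t": time; "q": joint angles; "qd": joint speeds; "joint_efforts": joint torques, N m; "eef_pos": TCP position; "ee_rot": TCP orientation; "force": force on the tool from outside, world axes, zero at the start; "moment": the same for the moment, N m; "width": finger opening in m; "gripper_force": force on a finger pad.
Only numpy, scipy, OpenCV 4.12 (cv2) and the standard library are available. Lean on these libraries where they do the work, as an engineer would, in place of code of your own. Each camera call takes 0.05 s, during which the arm holds its last target. There are 200 camera calls.

## Task

The next swab goes into the vial that has no cap: index the reader's carousel until that vial sits in its click position right under the swab port, then swing the clamping lever until it is firmly tight and leave it so. Turn the carousel gently by pushing the spokes of its handle, do not force the lever once it is tight, do not touch the vials or the plate they stand in, and leave the spray bottle and the tumbler where they stand.

Things in the scene. Friction and masses are not known exactly. Their poses are not given: they have to be found in the camera images.
- reader: Hygiene reader standing on the table: grey cast base plate 296 x 244 mm, 24 mm high; at its back a white upright housing (52 x 150 mm, top 254 mm above the table) with a dark screen. Origin on the table under the carousel's axis; x points to the housing, y to the left seen from the front, z up. Base plate spans x -122 to +174 mm, y -122 to +122 mm.
- turn_axis (a point): Point on the carousel's upright axis, 172 mm above the table, at the height of the handle's spokes. The carousel turns either way without end and has 8 detented stations 45 degrees apart; vials stand on a 68 mm circle, their cap tops 130 mm above the table; socket plate radius 92 mm.
- swab_port (a point): Centre of the 20 mm hole in the white port arm that reaches forward from the housing over the rear station, on the arm's underside, 136 mm above the table (arm 44 mm wide, top at 148 mm; spokes pass above it).
- open_vial_mouth (a point): Centre of the mouth of the only uncapped vial (28 mm diameter, 68 mm tall, fixed in its socket), 120 mm above the table. The other five vials are taller, with white caps; two sockets are empty.
- spoke0_end (a point): Centre of the ball (20 mm diameter) at the end of one of the four spokes of the carousel's handle, 98 mm from the axis, 172 mm above the table. The spokes are level steel rods 10 mm thick, 90 degrees apart, and stand between the vials' stations (22.5 degrees off). The next number follows anticlockwise seen from above.
- spoke1_end (a point): Centre of the ball (20 mm diameter) at the end of one of the four spokes of the carousel's handle, 98 mm from the axis, 172 mm above the table. The spokes are level steel rods 10 mm thick, 90 degrees apart, and stand between the vials' stations (22.5 degrees off). The next number follows anticlockwise seen from above.
- spoke2_end (a point): Centre of the ball (20 mm diameter) at the end of one of the four spokes of the carousel's handle, 98 mm from the axis, 172 mm above the table. The spokes are level steel rods 10 mm thick, 90 degrees apart, and stand between the vials' stations (22.5 degrees off). The next number follows anticlockwise seen from above.
- spoke3_end (a point): Centre of the ball (20 mm diameter) at the end of one of the four spokes of the carousel's handle, 98 mm from the axis, 172 mm above the table. The spokes are level steel rods 10 mm thick, 90 degrees apart, and stand between the vials' stations (22.5 degrees off). The next number follows anticlockwise seen from above.
- capstan: The carousel's handle: black hub (48 mm diameter, 154 to 190 mm above the table) with the four spokes. Origin on the axis at table height. Fingertips may go beside a spoke to 25 mm below its centre and clear the vials.
- vial_ring: The carousel's aluminium socket plate with its sockets and all the glass vials. Origin on the axis at table height; x points from the axis to the uncapped vial.
- lock_lever (a joint): Angle of the black clamping lever at the base's front right corner (rad): 0 open, growing anticlockwise seen from above. Its cam drives a round-nosed bolt into the star wheel under the carousel. It moves freely at about 10 N on the handle and comes up tight somewhere between 0.8 and 1.4, depending on the bolt's adjusting screw; it stays where it is left.
- lock_bolt: Steel bolt (24 mm round nose) low between lever and carousel; origin in its nose. Tight means that it presses on the carousel.
- carousel: The whole turning part: star wheel, column, socket plate, vials and handle; origin on the axis at table height.
- lever_handle: The upright round handle at the end of the clamping lever, 15 mm diameter, its top 143 mm above the table; origin on the lever's pivot; turns with the lever.
- lever_grip (a point): On the axis of the lever's upright round handle (15 mm diameter, from 50 to 143 mm above the table), 17 mm below its top; 50 mm from the lever's pivot.
- lever_pivot (a point): Point on the lever's upright pivot axis, at the same height as lever_grip.
- spray: Trigger spray bottle with blue cleaner, 78 x 91 x 231 mm, upright at the right; origin under its centre. A bystander.
- tumbler: Aqua plastic tumbler, 92 mm diameter, 160 mm high, upright at the left; origin under its centre. A bystander.

How it is judged:
On the way, in this order (a step that is already met when the one before it is completed fails the run):
1. the uncapped vial rests in its click position under the swab port before it is clamped (horizontal distance between open_vial_mouth and swab_port below 0.006 m and angular speed of capstan below 0.1 rad/s and contact force between lock_bolt and carousel below 1 N), for 0.2 s.
2. the carousel is clamped with the vial under the port (horizontal distance between open_vial_mouth and swab_port below 0.006 m and contact force between lock_bolt and carousel above 6 N), for 0.2 s.
At the end, for the whole second after the job is handed in: The mouth of the uncapped vial is within 6 mm (seen from above) of the port's centre, the carousel is at rest, and the released lever keeps the bolt pressed on the carousel with over 6 N (all of step 2 and angular speed of capstan below 0.1 rad/s); the robot touches nothing.
It fails at once if the robot touches the vials or the plate they stand in (over 1 N) (contact force between any of the fingers, the arm and vial_ring above 1 N).
It fails at once if the handle is pushed roughly (over 20 N) (contact force between any of the fingers, the arm and capstan above 20 N).
It fails at once if the lever's handle is forced (over 30 N) (contact force between any of the fingers, the arm and lever_handle above 30 N).
It fails at once if the bolt is over-tightened (over 80 N on the carousel) (contact force between lock_bolt and carousel above 80 N).
It fails at once if the spray bottle or the tumbler is moved by more than 30 mm (distance of any of spray, tumbler from where it was at the start of the episode above 0.03 m).
It also fails if it takes over 64 s, if anything falls off the work surface, if the arm or the gripper's body presses on something with over 40 N, if the wrist force passes 120 N, or if a joint passes its speed limit or range.

## Working session

There is one attempt and no reset: what is moved stays moved. The work goes in short steps, Python scripts to look and compute and a tool call to move; the robot and the scene stay as the last step left them, time stands still between calls to the robot, and variables do not carry over. Pictures are saved under pics/ and viewed, at most 10 in all, crops included, and the job is handed in when it is done.

Besides the shell and the picture viewer there is one more tool, called as name([rows], argument=value, ...), one row to a line, values as JSON. servo_tool: Moves the arm, as the interface text tells. Its arguments: {"type":"object","properties":{"moves":{"type":"array","items":{"type":"object","properties":{"jaw":{"type":"number"},"dx":{"type":"number"},"dy":{"type":"number"},"dz":{"type":"number"},"roll":{"type":"number"}}}},"newtons":{"type":"number"}},"required":["moves"]}

```bash
mkdir -p pics; python3 - <<'E'
from station import *
import cv2,numpy as np
s=get_state();print(s['t'],s['eef_pos'],s['ee_rot'],s['width'])
for n in("top","scene"):
    p,d=grab_frame(n);c=calibration(n);cv2.imwrite(f"pics/{n}0.png",p[...,::-1]);np.savez(f"{n}0.npz",p=p,d=d,**c);print(n,np.round(c['intrinsics'],1).tolist(),np.round(c['R'],3).tolist(),np.round(c['t'],3))
E
```

```text
0.0 [0.25821713 0.62312134 0.2256069 ] [ 3.13993498e+00 -1.12997941e-04 -3.92955245e-01] 0.08746824645241079
top [[470.5, 0.0, 322.6], [0.0, 470.5, 233.4], [0.0, 0.0, 1.0]] [[0.002, -0.998, -0.069], [-0.985, 0.01, -0.17], [0.17, 0.068, -0.983]] [0.014 0.599 1.131]
scene [[460.4, 0.0, 319.0], [0.0, 460.4, 240.7], [0.0, 0.0, 1.0]] [[0.393, -0.92, -0.019], [-0.651, -0.264, -0.712], [0.649, 0.291, -0.702]] [-0.236  0.452  0.728]
```

View pics/top0.png

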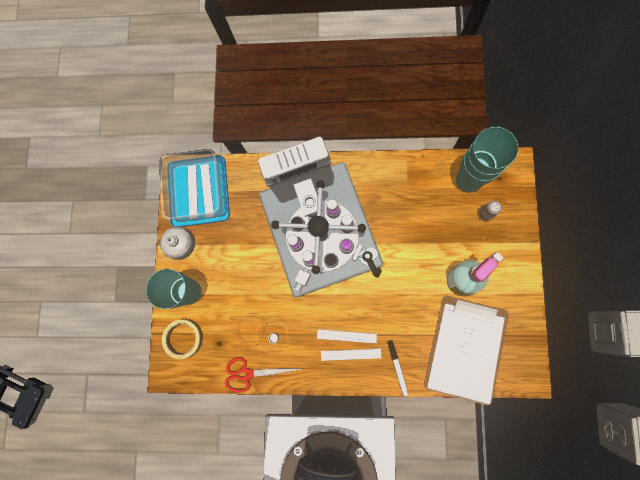

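View pics/scene0.png

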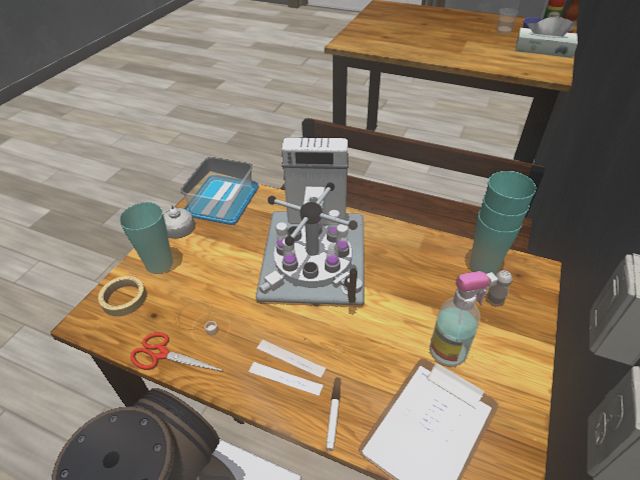

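The top view shows the reader's hub at about (318,227), spoke balls at (320,184), (276,225), (316,270), (362,228), and the lever at about (372,262). I'll enlarge both views.

```bash
python3 - <<'E'
import cv2,numpy as np
a=cv2.imread('pics/top0.png')[130:305,250:390]; b=cv2.imread('pics/scene0.png')[130:310,250:375]
a=cv2.resize(a,None,fx=3.4,fy=3.4,interpolation=cv2.INTER_CUBIC)[:595]; b=cv2.resize(b,(390,562),interpolation=cv2.INTER_CUBIC)
a=cv2.resize(a,(410,512))
o=np.zeros((570,800,3),np.uint8);o[:512,:410]=a;o[:562,410:]=b[:, :390];cv2.imwrite('pics/crop0.png',o)
E
```

```text
(no output)
```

View pics/crop0.png

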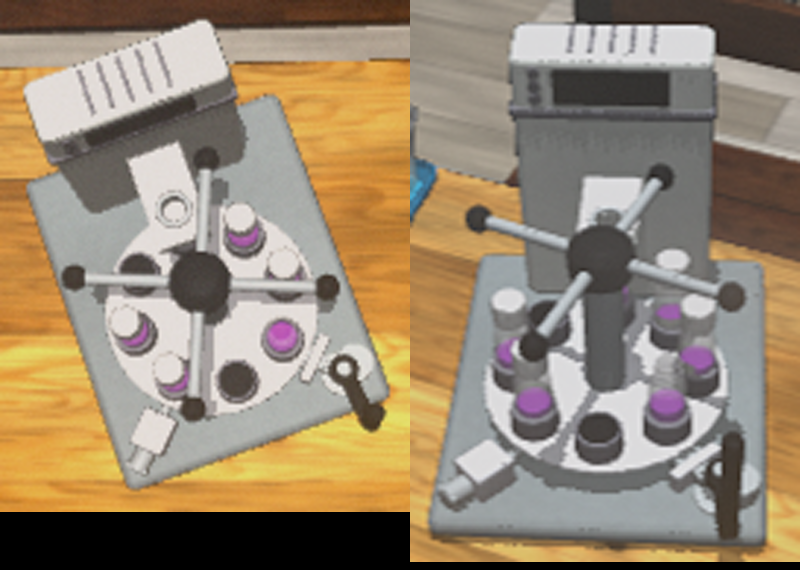

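The vial at crop (283,340) has no cap, so it shows purple liquid. The port hole is at (173,208), the lever pivot ring at about (345,368), and the lever handle top at about (372,415). Next I'll turn these into world positions.

```bash
cat > h.py <<'E'
import numpy as np,cv2
def load(n):
    z=np.load(n+'0.npz');return {k:z[k] for k in z.files}
def ray(c,u,v):
    d=c['R'].T@np.linalg.solve(c['intrinsics'],[u,v,1.]);return -c['R'].T@c['t'],d
def onz(c,u,v,z):
    o,d=ray(c,u,v);return o+d*(z-o[2])/d[2]
def proj(c,X):
    x=c['intrinsics']@(c['R']@np.asarray(X)+c['t']);return x[:2]/x[2]
def ballpx(c,X,r=9,th=70):
    # refine dark blob centroid near projected point
    u,v=np.round(c0:=np.array(proj(c,X))).astype(int)
    return blob(c,u,v,r,th)
def blob(c,u,v,r=7,th=75):
    u,v=int(round(u)),int(round(v))
    for _ in range(3):
        g=c['p'][v-r:v+r+1,u-r:u+r+1].max(2);m=(g<th).astype(np.uint8)
        m=cv2.morphologyEx(m,cv2.MORPH_OPEN,np.ones((3,3),np.uint8))
        n,l,st,ce=cv2.connectedComponentsWithStats(m)
        if n<2:return None
        i=1+np.argmin(np.hypot(*(ce[1:]-r).T));x,y=ce[i];uu,vv=u-r+x,v-r+y
        u,v=int(round(uu)),int(round(vv))
    return uu,vv,st[i,4]
E
python3 - <<'E'
from h import *
c=load('top');s=load('scene')
S=lambda u,v:(250+u/2.928,130+v/2.926)
T=lambda u,v:(250+(u-410)*125/390,130+v*180/562)
B=[]
for cam,f,L in((c,S,[(207,158),(73,278),(193,408),(327,287)]),(s,T,[(660,178),(478,218),(533,346),(731,296)])):
    P=[]
    for q in L:
        b=blob(cam,*f(*q));X=onz(cam,b[0],b[1],.172);P.append(X[:2]);print(np.round(b,1),np.round(X[:2],4))
    P=np.array(P);B.append(P);m=P.mean(0);print('axis',m.round(4),'r',np.hypot(*(P-m).T).round(4),'ang',np.degrees(np.arctan2(*(P-m).T[::-1])).round(1))
print('hubtop',onz(c,*S(200,283),.19).round(4))
ax=(B[0].mean(0)+B[1].mean(0))/2
for n,q,z in(('port',(174,209),.148),('vial liquid',(283,335),.115),('vial mouth',(283,340),.12)):
    X=onz(c,*S(*q),z)[:2];d=X-ax;print(n,X.round(4),np.hypot(*d).round(4),np.degrees(np.arctan2(d[1],d[0])).round(1))
print('vial scene',onz(s,*T(668,402),.10)[:2].round(4))
for n,q,z in(('htop',(373,416),.143),('piv',(345,368),.05)): print(n,onz(c,*S(*q),z)[:2].round(4))
for n,q,z in(('htop',(735,437),.143),('hbot',(729,530),.05),('piv',(715,482),.05)): print(n,'scene',onz(s,*T(*q),z)[:2].round(4))
# base corners (z=.024)
for n,q in(('frontL',(133,487)),('frontR',(386,390)),('backR',(276,96))): print(n,onz(c,*S(*q),.024)[:2].round(4))
# dark pixel bbox of lever from depth/points
for cam,n in((c,'top'),(s,'scene')):
    v,u=np.mgrid[0:480,0:640];d=cam['d'];K=cam['intrinsics']
    X=np.stack([(u-K[0,2])/K[0,0]*d,(v-K[1,2])/K[1,1]*d,d],-1)
    W=(X-cam['t'])@cam['R']
    m=(cam['p'].max(2)<70)&(W[...,2]>.06)&(W[...,2]<.16)&(np.hypot(W[...,0]-.43,W[...,1]+.12)<.12)&(np.hypot(W[...,0]-ax[0],W[...,1]-ax[1])>.115)
    for lo,hi in((.06,.08),(.08,.1),(.1,.12),(.12,.135),(.135,.15)):
        k=m&(W[...,2]>lo)&(W[...,2]<=hi);print(n,lo,k.sum(),W[k].mean(0).round(4) if k.any() else '')
    ms=(np.hypot(W[...,0]-ax[0],W[...,1]-ax[1])<.4)&(W[...,2]>.05)&(W[...,2]<.26)
E
```

```text
[319.8 183.6  44. ] [0.6942 0.0103]
[274.6 224.2  39. ] [0.6004 0.1134]Traceback (most recent call last):
  File "<stdin>", line 9, in <module>
TypeError: 'NoneType' object is not subscriptable
```

```bash
cat > m.py <<'E'
from h import *
c=load('top');s=load('scene')
S=lambda u,v:(250+u/2.928,130+v/2.926)
T=lambda u,v:(250+(u-410)*125/390,130+v*180/562)
B=[]
for cam,f,L in((c,S,[(207,158),(73,278),(193,408),(327,287)]),(s,T,[(660,178),(478,218),(533,346),(731,296)])):
    P=[]
    for q in L:
        b=blob(cam,*f(*q),6,90) or (*f(*q),-1);X=onz(cam,b[0],b[1],.172);P.append(X[:2]);print(np.round(b,1),np.round(X[:2],4))
    P=np.array(P);B.append(P);m=P.mean(0);print('axis',m.round(4),'r',np.hypot(*(P-m).T).round(4),'ang',np.degrees(np.arctan2(*(P-m).T[::-1])).round(1))
print('hubtop',onz(c,*S(200,283),.19).round(4))
ax=(B[0].mean(0)+B[1].mean(0))/2
for n,q,z in(('port',(174,209),.148),('vial liquid',(283,335),.115),('vial mouth',(283,340),.12)):
    X=onz(c,*S(*q),z)[:2];d=X-ax;print(n,X.round(4),np.hypot(*d).round(4),np.degrees(np.arctan2(d[1],d[0])).round(1))
print('vial scene',onz(s,*T(668,402),.10)[:2].round(4))
for n,q,z in(('htop',(373,416),.143),('piv',(345,368),.05)): print(n,onz(c,*S(*q),z)[:2].round(4))
for n,q,z in(('htop',(735,437),.143),('hbot',(729,530),.05),('piv',(715,482),.05)): print(n,'scene',onz(s,*T(*q),z)[:2].round(4))
for n,q in(('frontL',(133,487)),('frontR',(386,390)),('backR',(276,96))): print(n,onz(c,*S(*q),.024)[:2].round(4))
for cam,n in((c,'top'),(s,'scene')):
    v,u=np.mgrid[0:480,0:640];d=cam['d'];K=cam['intrinsics']
    X=np.stack([(u-K[0,2])/K[0,0]*d,(v-K[1,2])/K[1,1]*d,d],-1)
    W=(X-cam['t'])@cam['R']
    m=(cam['p'].max(2)<90)&(np.hypot(W[...,0]-.47,W[...,1]+.1)<.12)&(np.hypot(W[...,0]-ax[0],W[...,1]-ax[1])>.115)
    for lo,hi in((.03,.06),(.06,.08),(.08,.1),(.1,.12),(.12,.135),(.135,.15)):
        k=m&(W[...,2]>lo)&(W[...,2]<=hi);print(n,lo,k.sum(),W[k].mean(0).round(4) if k.any() else '')
E
python3 m.py
```

```text
[320.  183.4  55. ] [0.6948 0.0099]
[274.8 224.4  47. ] [0.5999 0.1128]
[315.5 269.3  52. ] [0.497  0.0193]
[361.3 227.6  53. ] [ 0.5903 -0.0835]
axis [0.5955 0.0146] r [0.0994 0.0983 0.0986 0.0983] ang [ -2.7  87.4 177.3 -93. ]
[330.4 185.5  37. ] [0.6978 0.0089]
[271.  199.7  41. ] [0.6006 0.1129]
[290.  240.3  82. ] [0.4999 0.0171]
[352.4 224.7  55. ] [ 0.5914 -0.0842]
axis [0.5974 0.0137] r [0.1005 0.0993 0.0976 0.0981] ang [ -2.7  88.2 178.  -93.5]
hubtop [0.5901 0.012  0.19  ]
port [0.6584 0.0363] 0.0658 19.7
vial liquid [ 0.5608 -0.0493] 0.0728 -119.3
vial mouth [ 0.556  -0.0494] 0.0753 -122.5
vial scene [ 0.5475 -0.0574]
htop [ 0.4926 -0.119 ]
piv [ 0.5417 -0.1005]
htop scene [ 0.4979 -0.1232]
hbot scene [ 0.4959 -0.123 ]
piv scene [ 0.5321 -0.0993]
frontL [0.4428 0.0824]
frontR [ 0.5256 -0.1361]
backR [ 0.7918 -0.043 ]
top 0.03 100 [ 0.5266 -0.105   0.0508]
top 0.06 3 [ 0.4917 -0.1182  0.0671]
top 0.08 4 [ 0.4916 -0.1174  0.0923]
top 0.1 3 [ 0.4923 -0.1158  0.1077]
top 0.12 4 [ 0.4918 -0.1174  0.1319]
top 0.135 32 [ 0.496  -0.1191  0.1414]
scene 0.03 78 [ 0.5162 -0.1074  0.0509]
scene 0.06 34 [ 0.4927 -0.1233  0.0703]
scene 0.08 33 [ 0.4926 -0.1233  0.09  ]
scene 0.1 35 [ 0.4917 -0.1231  0.1097]
scene 0.12 32 [ 0.4912 -0.1231  0.1278]
scene 0.135 46 [ 0.4946 -0.1221  0.1406]
```

The axis is at about (0.596, 0.014), with spokes at −2.7°, 87°, 177° and −93°. The port bears 19.7° and the open vial about −115°, so the carousel has to go 3 stations (+135°) anticlockwise. The lever handle is at (0.494, −0.121) and its pivot at about (0.539, −0.100). I'll put the closed fingertips behind the front spoke (177°).

servo_tool([
  {"dx":0.027,"dy":-0.056,"roll":-7,"jaw":0},
  {"dx":0.027,"dy":-0.056,"roll":-7,"jaw":0},
  {"dx":0.027,"dy":-0.056,"roll":-7,"jaw":0},
  {"dx":0.027,"dy":-0.056,"roll":-7,"jaw":0},
  {"dx":0.027,"dy":-0.056,"roll":-7,"jaw":0},
  {"dx":0.027,"dy":-0.056,"roll":-7,"jaw":0},
  {"dx":0.027,"dy":-0.056,"roll":-7,"jaw":0},
  {"dx":0.027,"dy":-0.056,"roll":-7,"jaw":0},
  {"dx":0.027,"dy":-0.056,"roll":-7,"jaw":0},
  {"dx":0.027,"dy":-0.056,"roll":-7,"jaw":0},
])

```text
$.moves[0]: bad value
```

servo_tool([
  {"dx":0.027,"dy":-0.056,"dz":0,"roll":-7,"jaw":0},
  {"dx":0.027,"dy":-0.056,"dz":0,"roll":-7,"jaw":0},
  {"dx":0.027,"dy":-0.056,"dz":0,"roll":-7,"jaw":0},
  {"dx":0.027,"dy":-0.056,"dz":0,"roll":-7,"jaw":0},
  {"dx":0.027,"dy":-0.056,"dz":0,"roll":-7,"jaw":0},
  {"dx":0.027,"dy":-0.056,"dz":0,"roll":-7,"jaw":0},
  {"dx":0.027,"dy":-0.056,"dz":0,"roll":-7,"jaw":0},
  {"dx":0.027,"dy":-0.056,"dz":0,"roll":-7,"jaw":0},
  {"dx":0.027,"dy":-0.056,"dz":0,"roll":-7,"jaw":0},
  {"dx":0.027,"dy":-0.056,"dz":0,"roll":-7,"jaw":0},
])

```text
t: 1.35
eef_pos: [0.5288, 0.0616, 0.2266]
ee_rot: [-3.142, 0.0, -1.618]
force: [1.3, 0.7, 0.5]
width: 0.0007
gripper_force: 0.0
```

servo_tool([
  {"dx":-0.003,"dy":0,"dz":-0.025,"roll":0,"jaw":0},
  {"dx":-0.003,"dy":0,"dz":-0.025,"roll":0,"jaw":0},
  {"dx":-0.003,"dy":0,"dz":-0.02,"roll":0,"jaw":0},
  {"dx":0,"dy":0,"dz":0,"roll":0,"jaw":0},
  {"dx":0,"dy":-0.004,"dz":0,"roll":0,"jaw":0},
  {"dx":0,"dy":-0.004,"dz":0,"roll":0,"jaw":0},
  {"dx":0,"dy":-0.004,"dz":0,"roll":0,"jaw":0},
  {"dx":0,"dy":-0.004,"dz":0,"roll":0,"jaw":0},
  {"dx":0,"dy":-0.004,"dz":0,"roll":0,"jaw":0},
  {"dx":0,"dy":-0.004,"dz":0,"roll":0,"jaw":0},
])

```text
t: 2.6
eef_pos: [0.5194, 0.0393, 0.1566]
ee_rot: [-3.142, -0.0, -1.615]
force: [0.4, -0.1, -0.1]
width: 0.0007
gripper_force: 0.0
```

servo_tool([
  {"dx":-0.001,"dy":-0.0033,"dz":0,"roll":0,"jaw":0},
  {"dx":-0.001,"dy":-0.0033,"dz":0,"roll":1,"jaw":0},
  {"dx":-0.0008,"dy":-0.0034,"dz":0,"roll":2.5,"jaw":0},
  {"dx":-0.0006,"dy":-0.0034,"dz":0,"roll":2.5,"jaw":0},
  {"dx":-0.0005,"dy":-0.0035,"dz":0,"roll":2.5,"jaw":0},
  {"dx":-0.0003,"dy":-0.0035,"dz":0,"roll":2.5,"jaw":0},
  {"dx":-0.0001,"dy":-0.0035,"dz":0,"roll":2.5,"jaw":0},
  {"dx":0,"dy":-0.0035,"dz":0,"roll":2.5,"jaw":0},
  {"dx":0.0002,"dy":-0.0035,"dz":0,"roll":2.5,"jaw":0},
  {"dx":0.0003,"dy":-0.0035,"dz":0,"roll":2.5,"jaw":0},
])

```text
t: 3.85
eef_pos: [0.5162, 0.0056, 0.1567]
ee_rot: [-3.14, 0.0, -1.246]
force: [1.3, 2.1, -0.6]
width: 0.0004
gripper_force: 1.1
```

```bash
cat > look.py <<'E'
from station import *
from h import *
import sys,time
k=sys.argv[1]
st=get_state();p,d=grab_frame('top');c=calibration('top');c['p']=p
cv2.imwrite(f'pics/top{k}.png',p[...,::-1])
ax=np.array([.5963,.0142])
# scan dark ring at ball radius for spoke phase
th=np.radians(np.arange(0,360,1.0));val=[]
for t in th:
    u,v=proj(c,[ax[0]+.098*np.cos(t)-.0005,ax[1]+.098*np.sin(t),.172]);val.append(p[int(round(v)),int(round(u))].max())
val=np.array(val)<80
runs=[];i=0
while i<360:
    if val[i]:
        j=i
        while j<360 and val[j]:j+=1
        runs.append(((i+j-1)/2,j-i));i=j
    else:i+=1
print('t',st['t'],'eef',st['eef_pos'].round(4),'F',st['force'].round(1),'dark arcs (deg,width)',runs)
E
python3 look.py 1
```

```text
t 3.85 eef [0.5162 0.0056 0.1567] F [ 1.3  2.1 -0.6] dark arcs (deg,width) [(20.0, 9), (99.0, 1), (144.0, 1), (149.5, 8), (156.0, 1), (163.0, 9), (194.5, 24), (287.0, 3), (294.0, 1)]
```

servo_tool([
  {"dx":0.0006,"dy":-0.0042,"dz":0,"roll":3,"jaw":0},
  {"dx":0.0008,"dy":-0.0041,"dz":0,"roll":3,"jaw":0},
  {"dx":0.001,"dy":-0.0041,"dz":0,"roll":3,"jaw":0},
  {"dx":0.0012,"dy":-0.004,"dz":0,"roll":3,"jaw":0},
  {"dx":0.0014,"dy":-0.0039,"dz":0,"roll":3,"jaw":0},
  {"dx":0.0016,"dy":-0.0039,"dz":0,"roll":3,"jaw":0},
  {"dx":0.0018,"dy":-0.0038,"dz":0,"roll":3,"jaw":0},
  {"dx":0.002,"dy":-0.0037,"dz":0,"roll":3,"jaw":0},
  {"dx":0.0022,"dy":-0.0036,"dz":0,"roll":3,"jaw":0},
  {"dx":0.0024,"dy":-0.0034,"dz":0,"roll":3,"jaw":0},
])

```text
t: 5.15
eef_pos: [0.5295, -0.033, 0.1563]
ee_rot: [3.141, 0.002, -0.724]
force: [-5.2, 5.5, 2.9]
width: 0.0005
gripper_force: 3.5
```

```bash
python3 look.py 2
```

```text
t 5.15 eef [ 0.5295 -0.033   0.1563] F [-5.2  5.5  2.9] dark arcs (deg,width) [(50.5, 10), (155.0, 3), (207.0, 17), (218.0, 1), (236.0, 1), (241.0, 1), (243.0, 1), (246.5, 4), (251.0, 3), (258.0, 7)]
```

servo_tool([
  {"dx":0.0025,"dy":-0.0034,"dz":0,"roll":3,"jaw":0},
  {"dx":0.0027,"dy":-0.0032,"dz":0,"roll":3,"jaw":0},
  {"dx":0.0029,"dy":-0.0031,"dz":0,"roll":3,"jaw":0},
  {"dx":0.003,"dy":-0.0029,"dz":0,"roll":3,"jaw":0},
  {"dx":0.0032,"dy":-0.0028,"dz":0,"roll":3,"jaw":0},
  {"dx":0.0033,"dy":-0.0026,"dz":0,"roll":3,"jaw":0},
  {"dx":0.0034,"dy":-0.0024,"dz":0,"roll":3,"jaw":0},
  {"dx":0.0036,"dy":-0.0022,"dz":0,"roll":3,"jaw":0},
  {"dx":0.0037,"dy":-0.002,"dz":0,"roll":3,"jaw":0},
  {"dx":0.0038,"dy":-0.0018,"dz":0,"roll":3,"jaw":0},
])

```text
t: 6.45
eef_pos: [0.5626, -0.0602, 0.1565]
ee_rot: [3.141, 0.0, -0.2]
force: [0.8, 0.3, -0.1]
width: 0.0003
gripper_force: 0.0
```

```bash
python3 look.py 3
```

```text
t 6.45 eef [ 0.5626 -0.0602  0.1565] F [ 0.8  0.3 -0.1] dark arcs (deg,width) [(123.0, 3), (174.5, 2), (180.5, 4), (243.5, 12), (263.5, 14), (320.0, 7)]
```

servo_tool([
  {"dx":0.0039,"dy":-0.0016,"dz":0,"roll":3,"jaw":0},
  {"dx":0.0039,"dy":-0.0014,"dz":0,"roll":3,"jaw":0},
  {"dx":0.004,"dy":-0.0012,"dz":0,"roll":3,"jaw":0},
  {"dx":0.0041,"dy":-0.001,"dz":0,"roll":3,"jaw":0},
  {"dx":0.0041,"dy":-0.0008,"dz":0,"roll":3,"jaw":0},
  {"dx":0.0042,"dy":-0.0006,"dz":0,"roll":3,"jaw":0},
  {"dx":0.0042,"dy":-0.0004,"dz":0,"roll":3,"jaw":0},
  {"dx":0.0042,"dy":-0.0001,"dz":0,"roll":3,"jaw":0},
  {"dx":0.0042,"dy":0.0001,"dz":0,"roll":3,"jaw":0},
  {"dx":0.0042,"dy":0.0003,"dz":0,"roll":3,"jaw":0},
])

```text
t: 7.75
eef_pos: [0.6027, -0.0669, 0.1563]
ee_rot: [-3.141, 0.002, 0.322]
force: [-2.8, 0.5, 1.5]
width: 0.0003
gripper_force: 0.9
```

```bash
python3 look.py 4
```

```text
t 7.75 eef [ 0.6027 -0.0669  0.1563] F [-2.8  0.5  1.5] dark arcs (deg,width) [(85.0, 9), (110.0, 11), (276.0, 15), (300.0, 23), (352.0, 1)]
```

servo_tool([
  {"dx":0.0028,"dy":0.0003,"dz":0,"roll":2,"jaw":0},
  {"dx":0.0028,"dy":0.0004,"dz":0,"roll":2,"jaw":0},
  {"dx":0.0028,"dy":0.0005,"dz":0,"roll":2,"jaw":0},
  {"dx":0.0027,"dy":0.0006,"dz":0,"roll":2,"jaw":0},
  {"dx":0,"dy":0,"dz":0,"roll":0,"jaw":0},
  {"dx":0,"dy":0,"dz":0,"roll":0,"jaw":0},
  {"dx":0,"dy":0,"dz":0,"roll":0,"jaw":0},
  {"dx":0,"dy":0,"dz":0,"roll":0,"jaw":0},
  {"dx":0,"dy":0,"dz":0,"roll":0,"jaw":0},
  {"dx":0,"dy":0,"dz":0,"roll":0,"jaw":0},
])

```text
t: 9.05
eef_pos: [0.6148, -0.0648, 0.1566]
ee_rot: [3.142, -0.0, 0.462]
force: [0.3, 0.5, 0.8]
width: 0.0004
gripper_force: 0.0
```

```bash
python3 look.py 5
```

```text
t 9.05 eef [ 0.6148 -0.0648  0.1566] F [0.3 0.5 0.8] dark arcs (deg,width) [(74.0, 9), (132.0, 11), (285.0, 17), (322.5, 46)]
```

servo_tool([
  {"dx":-0.006,"dy":0,"dz":0,"roll":0,"jaw":0},
  {"dx":-0.006,"dy":0,"dz":0.01,"roll":0,"jaw":0},
  {"dx":0,"dy":0,"dz":0.03,"roll":0,"jaw":0},
  {"dx":0,"dy":-0.002,"dz":0.03,"roll":0,"jaw":0},
  {"dx":-0.02,"dy":-0.004,"dz":0,"roll":-10,"jaw":0},
  {"dx":-0.02,"dy":-0.004,"dz":0,"roll":-10,"jaw":0},
  {"dx":-0.02,"dy":-0.004,"dz":0,"roll":-10,"jaw":0},
  {"dx":-0.02,"dy":-0.004,"dz":0,"roll":-10,"jaw":0},
  {"dx":-0.02,"dy":-0.004,"dz":0,"roll":-10,"jaw":0},
  {"dx":-0.023,"dy":-0.004,"dz":0,"roll":-10,"jaw":0},
])

```text
t: 10.35
eef_pos: [0.4789, -0.091, 0.2274]
ee_rot: [-3.141, -0.001, -0.59]
force: [0.5, 0.4, -0.6]
width: 0.0005
gripper_force: 0.0
```

```bash
python3 look.py 6; python3 - <<'E'
from h import *
c=load('top');s=load('scene')
for cam in(s,c):
    v,u=np.mgrid[0:480,0:640];d=cam['d'];K=cam['intrinsics']
    X=np.stack([(u-K[0,2])/K[0,0]*d,(v-K[1,2])/K[1,1]*d,d],-1);W=(X-cam['t'])@cam['R']
    k=(W[...,2]>.05)&(W[...,2]<.24)&(W[...,1]<-.2)&(W[...,1]>-.48)&(W[...,0]>.35)&(W[...,0]<.62)&(d>0)
    print(W[k].min(0).round(3),W[k].max(0).round(3))
from station import *
p,d=grab_frame('scene');cv2.imwrite('pics/scene6.png',p[...,::-1])
a=cv2.imread('pics/top6.png')[130:305,250:390]; b=p[...,::-1][130:310,250:375]
o=np.zeros((570,800,3),np.uint8);o[:512,:410]=cv2.resize(a,(410,512));o[:562,410:]=cv2.resize(b,(390,562));cv2.imwrite('pics/crop6.png',o)
E
```

```text
t 10.35 eef [ 0.4789 -0.091   0.2274] F [ 0.5  0.4 -0.6] dark arcs (deg,width) [(39.5, 6), (46.0, 3), (309.5, 4), (314.5, 4)]
[ 0.444 -0.38   0.05 ] [ 0.53  -0.299  0.232]
[ 0.444 -0.377  0.05 ] [ 0.529 -0.296  0.234]
```

View pics/crop6.png

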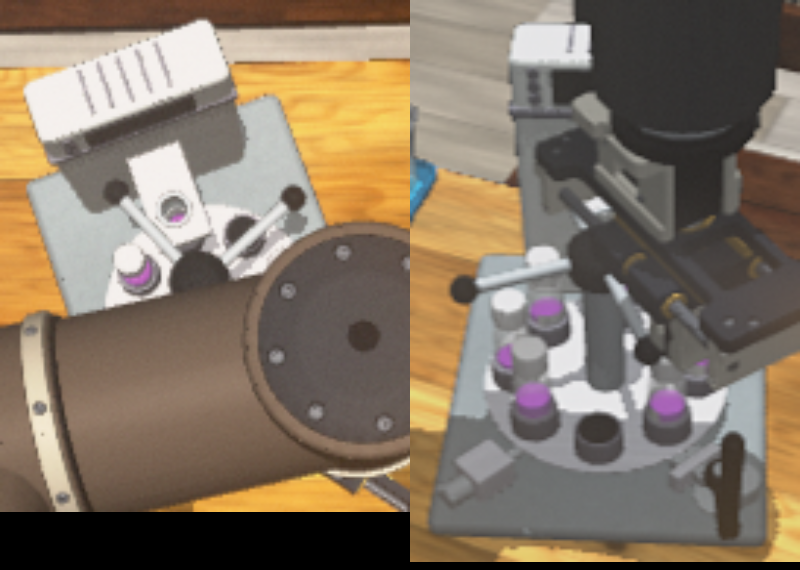

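The port hole at crop (173,208) now shows purple liquid and the empty socket is next to it at (243,235), so the uncapped vial is under the port. The spokes stand at 42° and 312°, in detent. Now I'll go down behind the lever handle.

servo_tool([
  {"dx":0,"dy":0,"dz":0,"roll":-8,"jaw":0},
  {"dx":0,"dy":0,"dz":0,"roll":-8,"jaw":0},
  {"dx":0,"dy":0,"dz":-0.015,"roll":-8,"jaw":0},
  {"dx":0,"dy":0,"dz":-0.025,"roll":-8,"jaw":0},
  {"dx":0,"dy":0,"dz":-0.03,"roll":0,"jaw":0},
  {"dx":0,"dy":0,"dz":-0.02,"roll":0,"jaw":0},
  {"dx":0,"dy":0,"dz":-0.01,"roll":0,"jaw":0},
  {"dx":0.002,"dy":-0.004,"dz":0,"roll":0,"jaw":0},
  {"dx":0.002,"dy":-0.004,"dz":0,"roll":0,"jaw":0},
  {"dx":0,"dy":0,"dz":0,"roll":0,"jaw":0},
])

```text
t: 11.7
eef_pos: [0.4844, -0.0991, 0.1273]
ee_rot: [-3.14, -0.0, -1.143]
force: [-0.7, -0.5, -0.5]
width: 0.0001
gripper_force: 0.0
```

servo_tool([
  {"dx":0,"dy":-0.0029,"dz":0,"roll":0,"jaw":0},
  {"dx":0.0002,"dy":-0.0029,"dz":0,"roll":3,"jaw":0},
  {"dx":0.0003,"dy":-0.0028,"dz":0,"roll":3,"jaw":0},
  {"dx":0.0005,"dy":-0.0028,"dz":0,"roll":3,"jaw":0},
  {"dx":0.0006,"dy":-0.0028,"dz":0,"roll":3,"jaw":0},
  {"dx":0.0008,"dy":-0.0028,"dz":0,"roll":3,"jaw":0},
  {"dx":0.0009,"dy":-0.0027,"dz":0,"roll":3,"jaw":0},
  {"dx":0.001,"dy":-0.0027,"dz":0,"roll":3,"jaw":0},
  {"dx":0.0012,"dy":-0.0026,"dz":0,"roll":3,"jaw":0},
  {"dx":0.0013,"dy":-0.0025,"dz":0,"roll":3,"jaw":0},
])

```text
t: 12.95
eef_pos: [0.4896, -0.1254, 0.1266]
ee_rot: [-3.141, 0.002, -0.67]
force: [-5.0, 8.8, 4.3]
width: 0.0005
gripper_force: 4.8
```

servo_tool([
  {"dx":0.0014,"dy":-0.0025,"dz":0,"roll":3,"jaw":0},
  {"dx":0.0015,"dy":-0.0025,"dz":0,"roll":3,"jaw":0},
  {"dx":0.0016,"dy":-0.0024,"dz":0,"roll":3,"jaw":0},
  {"dx":0.0018,"dy":-0.0023,"dz":0,"roll":3,"jaw":0},
  {"dx":0.0019,"dy":-0.0022,"dz":0,"roll":3,"jaw":0},
  {"dx":0.002,"dy":-0.0021,"dz":0,"roll":3,"jaw":0},
  {"dx":0.001,"dy":-0.001,"dz":0,"roll":2,"jaw":0},
  {"dx":0.001,"dy":-0.001,"dz":0,"roll":1,"jaw":0},
  {"dx":0,"dy":0,"dz":0,"roll":0,"jaw":0},
  {"dx":0.001,"dy":-0.001,"dz":0,"roll":1,"jaw":0},
])

```text
t: 14.2
eef_pos: [0.5018, -0.1425, 0.1263]
ee_rot: [-3.141, 0.003, -0.288]
force: [-6.7, 7.5, 5.5]
width: 0.0003
gripper_force: 4.4
```

servo_tool([
  {"dx":0.0006,"dy":-0.0005,"dz":0,"roll":0.8,"jaw":0},
  {"dx":0.0006,"dy":-0.0005,"dz":0,"roll":0.8,"jaw":0},
  {"dx":0.0006,"dy":-0.0005,"dz":0,"roll":0.8,"jaw":0},
  {"dx":0.0006,"dy":-0.0005,"dz":0,"roll":0.8,"jaw":0},
  {"dx":0.0006,"dy":-0.0005,"dz":0,"roll":0.8,"jaw":0},
  {"dx":0.0006,"dy":-0.0005,"dz":0,"roll":0.8,"jaw":0},
  {"dx":0.0006,"dy":-0.0004,"dz":0,"roll":0,"jaw":0},
  {"dx":0,"dy":0,"dz":0,"roll":0,"jaw":0},
  {"dx":0,"dy":0,"dz":0,"roll":0,"jaw":0},
  {"dx":0,"dy":0,"dz":0,"roll":0,"jaw":0},
])

```text
t: 15.45
eef_pos: [0.5057, -0.1461, 0.1262]
ee_rot: [-3.141, 0.004, -0.205]
force: [-5.7, 5.3, 4.5]
width: 0.0003
gripper_force: 3.9
```

servo_tool([
  {"dx":0.0004,"dy":-0.0003,"dz":0,"roll":0.6,"jaw":0},
  {"dx":0.0004,"dy":-0.0003,"dz":0,"roll":0.6,"jaw":0},
  {"dx":0.0004,"dy":-0.0003,"dz":0,"roll":0.6,"jaw":0},
  {"dx":0.0004,"dy":-0.0003,"dz":0,"roll":0.6,"jaw":0},
  {"dx":0.0004,"dy":-0.0003,"dz":0,"roll":0.6,"jaw":0},
  {"dx":0.0004,"dy":-0.0003,"dz":0,"roll":0.6,"jaw":0},
  {"dx":0.0004,"dy":-0.0003,"dz":0,"roll":0.6,"jaw":0},
  {"dx":0.0004,"dy":-0.0003,"dz":0,"roll":0.6,"jaw":0},
  {"dx":0.0004,"dy":-0.0003,"dz":0,"roll":0.6,"jaw":0},
  {"dx":0.0004,"dy":-0.0002,"dz":0,"roll":0.6,"jaw":0},
])

```text
t: 16.7
eef_pos: [0.5094, -0.149, 0.1261]
ee_rot: [-3.141, 0.004, -0.1]
force: [-7.4, 6.3, 5.1]
width: 0.0006
gripper_force: 4.1
```

servo_tool([
  {"dx":0.0005,"dy":-0.0003,"dz":0,"roll":0.6,"jaw":0},
  {"dx":0.0005,"dy":-0.0003,"dz":0,"roll":0.6,"jaw":0},
  {"dx":0.0005,"dy":-0.0003,"dz":0,"roll":0.6,"jaw":0},
  {"dx":0.0005,"dy":-0.0003,"dz":0,"roll":0.6,"jaw":0},
  {"dx":0.0005,"dy":-0.0003,"dz":0,"roll":0.6,"jaw":0},
  {"dx":0.0005,"dy":-0.0003,"dz":0,"roll":0.6,"jaw":0},
  {"dx":0.0005,"dy":-0.0003,"dz":0,"roll":0.6,"jaw":0},
  {"dx":0.0005,"dy":-0.0002,"dz":0,"roll":0.6,"jaw":0},
  {"dx":0.0005,"dy":-0.0002,"dz":0,"roll":0.6,"jaw":0},
  {"dx":0.0005,"dy":-0.0002,"dz":0,"roll":0.6,"jaw":0},
])

```text
t: 17.95
eef_pos: [0.5141, -0.1519, 0.126]
ee_rot: [-3.141, 0.005, 0.005]
force: [-7.7, 4.3, 6.0]
width: 0.0006
gripper_force: 4.2
```

servo_tool([
  {"dx":0.0005,"dy":-0.0003,"dz":0,"roll":0.6,"jaw":0},
  {"dx":0.0005,"dy":-0.0002,"dz":0,"roll":0.6,"jaw":0},
  {"dx":0.0005,"dy":-0.0003,"dz":0,"roll":0.6,"jaw":0},
  {"dx":0.0005,"dy":-0.0002,"dz":0,"roll":0.6,"jaw":0},
  {"dx":0.0005,"dy":-0.0002,"dz":0,"roll":0.6,"jaw":0},
  {"dx":0.0005,"dy":-0.0002,"dz":0,"roll":0.6,"jaw":0},
  {"dx":0.0005,"dy":-0.0002,"dz":0,"roll":0.6,"jaw":0},
  {"dx":0.0005,"dy":-0.0002,"dz":0,"roll":0.6,"jaw":0},
  {"dx":0.0005,"dy":-0.0002,"dz":0,"roll":0.6,"jaw":0},
  {"dx":0.0005,"dy":-0.0002,"dz":0,"roll":0.6,"jaw":0},
])

```text
t: 19.2
eef_pos: [0.5188, -0.1543, 0.126]
ee_rot: [-3.14, 0.005, 0.11]
force: [-9.4, 3.1, 5.3]
width: 0.0007
gripper_force: 4.2
```

servo_tool([
  {"dx":0.0005,"dy":-0.0001,"dz":0,"roll":0.6,"jaw":0},
  {"dx":0.0005,"dy":-0.0001,"dz":0,"roll":0.6,"jaw":0},
  {"dx":0.0005,"dy":-0.0001,"dz":0,"roll":0.6,"jaw":0},
  {"dx":0.0005,"dy":-0.0001,"dz":0,"roll":0.6,"jaw":0},
  {"dx":0.0005,"dy":-0.0001,"dz":0,"roll":0.6,"jaw":0},
  {"dx":0.0005,"dy":-0.0001,"dz":0,"roll":0.6,"jaw":0},
  {"dx":0.0005,"dy":-0.0001,"dz":0,"roll":0.6,"jaw":0},
  {"dx":0.0005,"dy":0,"dz":0,"roll":0.6,"jaw":0},
  {"dx":0.0005,"dy":0,"dz":0,"roll":0.6,"jaw":0},
  {"dx":0.0005,"dy":0,"dz":0,"roll":0.6,"jaw":0},
])

```text
t: 20.45
eef_pos: [0.5232, -0.1558, 0.1261]
ee_rot: [-3.14, 0.007, 0.214]
force: [-11.1, -0.6, 5.8]
width: 0.0005
gripper_force: 5.3
```

servo_tool([
  {"dx":0.0004,"dy":-0.0001,"dz":0,"roll":0.5,"jaw":0},
  {"dx":0.0004,"dy":0,"dz":0,"roll":0.5,"jaw":0},
  {"dx":0.0004,"dy":-0.0001,"dz":0,"roll":0.5,"jaw":0},
  {"dx":0.0004,"dy":0,"dz":0,"roll":0.5,"jaw":0},
  {"dx":0.0004,"dy":-0.0001,"dz":0,"roll":0.5,"jaw":0},
  {"dx":0.0004,"dy":0,"dz":0,"roll":0.5,"jaw":0},
  {"dx":0.0004,"dy":-0.0001,"dz":0,"roll":0.5,"jaw":0},
  {"dx":0.0004,"dy":0,"dz":0,"roll":0.5,"jaw":0},
  {"dx":0.0004,"dy":0,"dz":0,"roll":0.5,"jaw":0},
  {"dx":0,"dy":0,"dz":0,"roll":0,"jaw":0},
])

```text
t: 21.7
eef_pos: [0.5259, -0.1567, 0.126]
ee_rot: [-3.14, 0.008, 0.293]
force: [-12.2, -2.4, 7.4]
width: 0.0002
gripper_force: 6.4
```

```bash
python3 look.py 7; python3 - <<'E'
from station import *
import cv2,numpy as np
p,d=grab_frame('scene')
a=cv2.imread('pics/top7.png')[130:305,250:390]; b=p[...,::-1][130:310,250:375]
o=np.zeros((570,800,3),np.uint8);o[:512,:410]=cv2.resize(a,(410,512));o[:562,410:]=cv2.resize(b,(390,562));cv2.imwrite('pics/crop7.png',o)
E
```

```text
t 21.7 eef [ 0.5259 -0.1567  0.126 ] F [-12.2  -2.4   7.4] dark arcs (deg,width) [(42.0, 11), (176.0, 9), (311.5, 10)]
```

View pics/crop7.png

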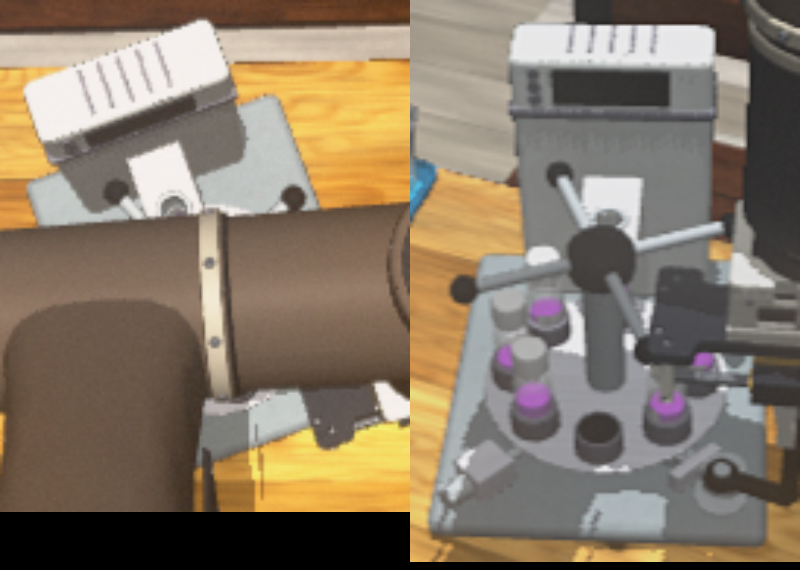

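The lever has swung most of the way and the carousel is still aligned (spokes at 42° and 311.5°). The force is beginning to rise, so I'll go on in small steps.

servo_tool([
  {"dx":0.0004,"dy":0,"dz":0,"roll":0.5,"jaw":0},
  {"dx":0.0004,"dy":0,"dz":0,"roll":0.5,"jaw":0},
  {"dx":0.0004,"dy":0,"dz":0,"roll":0.5,"jaw":0},
  {"dx":0.0004,"dy":0,"dz":0,"roll":0.5,"jaw":0},
  {"dx":0.0004,"dy":0,"dz":0,"roll":0.5,"jaw":0},
  {"dx":0.0004,"dy":0,"dz":0,"roll":0.5,"jaw":0},
  {"dx":0,"dy":0,"dz":0,"roll":0,"jaw":0},
  {"dx":0,"dy":0,"dz":0,"roll":0,"jaw":0},
  {"dx":0,"dy":0,"dz":0,"roll":0,"jaw":0},
  {"dx":0,"dy":0,"dz":0,"roll":0,"jaw":0},
])

```text
t: 23.05
eef_pos: [0.5277, -0.1572, 0.126]
ee_rot: [-3.14, 0.009, 0.345]
force: [-14.0, -5.3, 7.9]
width: 0.0003
gripper_force: 7.5
```

servo_tool([
  {"dx":0.0004,"dy":0,"dz":0,"roll":0.5,"jaw":0},
  {"dx":0.0004,"dy":0,"dz":0,"roll":0.5,"jaw":0},
  {"dx":0.0004,"dy":0,"dz":0,"roll":0.5,"jaw":0},
  {"dx":0.0004,"dy":0,"dz":0,"roll":0.5,"jaw":0},
  {"dx":0.0004,"dy":0,"dz":0,"roll":0.5,"jaw":0},
  {"dx":0.0004,"dy":0,"dz":0,"roll":0.5,"jaw":0},
  {"dx":0,"dy":0,"dz":0,"roll":0,"jaw":0},
  {"dx":0,"dy":0,"dz":0,"roll":0,"jaw":0},
  {"dx":0,"dy":0,"dz":0,"roll":0,"jaw":0},
  {"dx":0,"dy":0,"dz":0,"roll":0,"jaw":0},
])

```text
t: 24.3
eef_pos: [0.5295, -0.1577, 0.126]
ee_rot: [-3.139, 0.011, 0.397]
force: [-15.5, -6.8, 9.0]
width: 0.0002
gripper_force: 8.5
```

The resistance has risen from about 10 N to about 17 N and is still climbing with angle, so the lever is firmly tight with margin below the limits. Now I'll back off and lift clear.

servo_tool([
  {"dx":-0.003,"dy":-0.001,"dz":0,"roll":0,"jaw":0},
  {"dx":-0.004,"dy":-0.002,"dz":0,"roll":0,"jaw":0},
  {"dx":-0.008,"dy":-0.003,"dz":0,"roll":0,"jaw":0},
  {"dx":-0.01,"dy":-0.004,"dz":0,"roll":0,"jaw":0},
  {"dx":0,"dy":0,"dz":0.03,"roll":0,"jaw":0},
  {"dx":0,"dy":0,"dz":0.05,"roll":0,"jaw":0},
  {"dx":0,"dy":0,"dz":0.05,"roll":0,"jaw":0},
  {"dx":-0.03,"dy":0.01,"dz":0.02,"roll":0,"jaw":0},
  {"dx":-0.03,"dy":0.01,"dz":0,"roll":0,"jaw":0},
  {"dx":0,"dy":0,"dz":0,"roll":0,"jaw":0},
])

```text
t: 25.55
eef_pos: [0.4487, -0.1453, 0.2775]
ee_rot: [3.141, -0.002, 0.399]
force: [0.5, -0.3, -0.2]
width: 0.0006
gripper_force: 0.0
```

```bash
python3 look.py 8; python3 - <<'E'
from station import *
import cv2,numpy as np
p,d=grab_frame('scene')
a=cv2.imread('pics/top8.png')[130:305,250:390]; b=p[...,::-1][130:310,250:375]
o=np.zeros((570,800,3),np.uint8);o[:512,:410]=cv2.resize(a,(410,512));o[:562,410:]=cv2.resize(b,(390,562));cv2.imwrite('pics/crop8.png',o)
E
```

```text
t 25.55 eef [ 0.4487 -0.1453  0.2775] F [ 0.5 -0.3 -0.2] dark arcs (deg,width) [(37.5, 2), (40.0, 1), (168.0, 3), (315.5, 2)]
```

View pics/crop8.png

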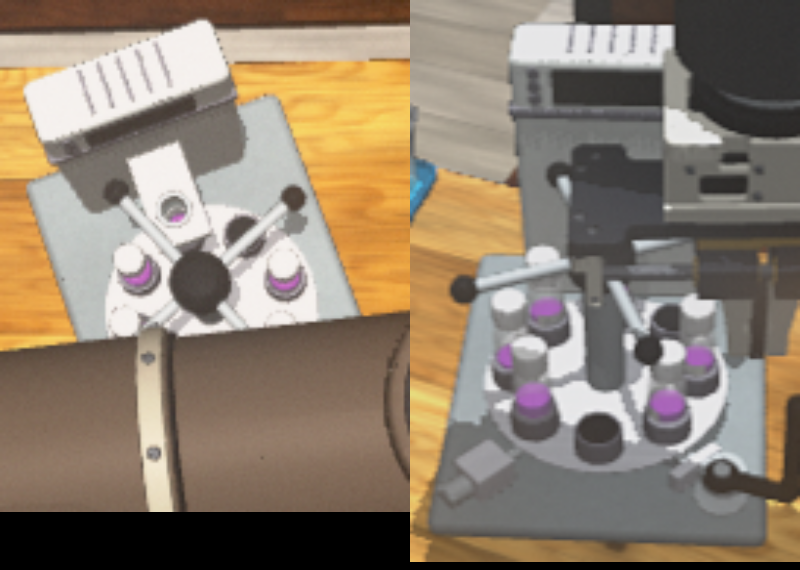

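The open vial (purple liquid visible) is still under the port at crop (175,208), and the lever stays swung with its handle at about (793,400–500). I'll check the lever angle once before handing in.

```bash
python3 - <<'E'
from station import *
from h import *
p,d=grab_frame('scene');c=calibration('scene');K=c['intrinsics']
v,u=np.mgrid[0:480,0:640];X=np.stack([(u-K[0,2])/K[0,0]*d,(v-K[1,2])/K[1,1]*d,d],-1);W=(X-c['t'])@c['R']
m=(p.max(2)<90)&(np.hypot(W[...,0]-.54,W[...,1]+.15)<.04)
for lo,hi in((.06,.08),(.08,.1),(.1,.12),(.12,.135),(.135,.15)):
    k=m&(W[...,2]>lo)&(W[...,2]<=hi);print(lo,k.sum(),W[k].mean(0).round(4) if k.any() else '')
E
```

```text
0.06 32 [ 0.5399 -0.1507  0.0693]
0.08 31 [ 0.5388 -0.1506  0.0903]
0.1 36 [ 0.5389 -0.1511  0.1093]
0.12 31 [ 0.5387 -0.151   0.1275]
0.135 40 [ 0.541  -0.1505  0.1408]
```

The lever measures about 1.15 rad, roughly where it was left. I'll touch it once more to make sure it didn't spring back.

servo_tool([
  {"dx":0.03,"dy":-0.01,"dz":0,"roll":0,"jaw":0},
  {"dx":0.03,"dy":-0.01,"dz":-0.02,"roll":0,"jaw":0},
  {"dx":0,"dy":0,"dz":-0.05,"roll":0,"jaw":0},
  {"dx":0,"dy":0,"dz":-0.05,"roll":0,"jaw":0},
  {"dx":0,"dy":0,"dz":-0.03,"roll":0,"jaw":0},
  {"dx":0.006,"dy":0.002,"dz":0,"roll":0,"jaw":0},
  {"dx":0.005,"dy":0.002,"dz":0,"roll":0,"jaw":0},
  {"dx":0.004,"dy":0.002,"dz":0,"roll":0,"jaw":0},
  {"dx":0.003,"dy":0.001,"dz":0,"roll":0,"jaw":0},
  {"dx":0,"dy":0,"dz":0,"roll":0,"jaw":0},
])

```text
t: 26.95
eef_pos: [0.5284, -0.1586, 0.1271]
ee_rot: [3.141, -0.0, 0.398]
force: [-1.9, -0.4, 0.9]
width: 0.0003
gripper_force: 0.6
```

It barely touches at essentially the same position (2 N), so the lever stayed put. I'll press it once more to slightly above the earlier load.

servo_tool([
  {"dx":0.001,"dy":0.0004,"dz":0,"roll":0,"jaw":0},
  {"dx":0.001,"dy":0.0004,"dz":0,"roll":0,"jaw":0},
  {"dx":0.001,"dy":0.0004,"dz":0,"roll":0,"jaw":0},
  {"dx":0.001,"dy":0.0004,"dz":0,"roll":0,"jaw":0},
  {"dx":0.001,"dy":0.0004,"dz":0,"roll":0,"jaw":0},
  {"dx":0.001,"dy":0.0004,"dz":0,"roll":0,"jaw":0},
  {"dx":0.001,"dy":0.0004,"dz":0,"roll":0,"jaw":0},
  {"dx":0.001,"dy":0.0004,"dz":0,"roll":0,"jaw":0},
  {"dx":0,"dy":0,"dz":0,"roll":0,"jaw":0},
  {"dx":0,"dy":0,"dz":0,"roll":0,"jaw":0},
])

```text
t: 28.2
eef_pos: [0.5308, -0.1574, 0.1261]
ee_rot: [-3.14, 0.01, 0.397]
force: [-17.2, -7.6, 11.7]
width: -0.0
gripper_force: 9.2
```

servo_tool([
  {"dx":-0.003,"dy":-0.001,"dz":0,"roll":0,"jaw":0},
  {"dx":-0.004,"dy":-0.002,"dz":0,"roll":0,"jaw":0},
  {"dx":-0.008,"dy":-0.003,"dz":0,"roll":0,"jaw":0},
  {"dx":-0.01,"dy":-0.004,"dz":0,"roll":0,"jaw":0},
  {"dx":0,"dy":0,"dz":0.03,"roll":0,"jaw":0},
  {"dx":0,"dy":0,"dz":0.05,"roll":0,"jaw":0},
  {"dx":0,"dy":0,"dz":0.05,"roll":0,"jaw":0},
  {"dx":-0.03,"dy":0.01,"dz":0.02,"roll":0,"jaw":0},
  {"dx":0,"dy":0,"dz":0,"roll":0,"jaw":0},
  {"dx":0,"dy":0,"dz":0,"roll":0,"jaw":0},
])

```text
t: 29.45
eef_pos: [0.4812, -0.1554, 0.2763]
ee_rot: [-3.141, -0.0, 0.398]
force: [0.2, -0.2, -0.8]
width: 0.0008
gripper_force: 0.0
```

```bash
python3 look.py 9; python3 -c "
from station import *
print(get_state()['force']);print(job_done())"
```

```text
t 29.45 eef [ 0.4812 -0.1554  0.2763] F [ 0.2 -0.2 -0.8] dark arcs (deg,width) [(39.0, 5), (46.0, 3), (183.5, 2), (308.0, 1), (310.5, 2), (313.0, 1)]
[-0.10374642 -0.72772923  0.19264855]
the job is handed in; nothing more can be done
None
```

The job is handed in at about 29.5 s: the uncapped vial sits in its click position under the swab port, and the lever is pushed until firmly tight (about 22 N on the handle) and released; the bolt's own force could not be measured.

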